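# Tip the cover panel out of the deep bin and close the gear case with it

### The arm

A 7-joint arm with a two-finger parallel gripper is mounted at the origin on a cart in front of the work surface, level with it; the furniture and walls round the work are solid. World frame = base frame: x ahead of the robot, y to its left, z up, the work surface at z = 0. Lengths are in m, angles in rad, forces in N, time in s.
With the tool pointing down it reaches from about 0.425 to 0.925 m from the base axis. Payload 6.8 kg.
Tool frame: the origin (TCP) lies between the finger pads; the fingertips stand 11 mm ahead of it and the grasp point (between the pads) lies 8 mm behind it; z points along the fingers, y is the line along which they close (so a half turn about z gives the same grasp; the last joint's range is limited). The gripper opens to 85 mm and grips with 20 to 120 N. Pads are 22 mm wide; open, the fingers measure 114 mm over their backs; the gripper's body (76 mm by 85 mm) begins 54 mm behind the grasp point. The pads swing forward as they close: fully open they stand 13 mm farther back than shut.
Start: joints at [1.24, 0.477, 0.022, 1.555, -0.011, 1.109, -0.083], TCP at [0.149, -0.658, 0.242] pointing down, gripper open.
Joint ranges: [-2.96, 2.96], [-0.34, 2.1], [-1.41, 1.46], [0.24, 2.44], [-1.37, 4.51], [0.17, 1.92], [-2.96, 2.96]. Speed limits (rad/s): [2.39, 2.39, 3.14, 3.14, 3.14, 3.14, 3.14].

### API

Orientations are given as a rotation vector (axis times angle).
In Python, from bench import r gives the robot as it stands.
- The arm moves only by the tool send_rows, never from a script. Its argument "deltas" is a list of rows, each an object of numbers: "dx", "dy", "dz": the shift along the world's x, y, z in mm; "rx", "ry", "rz": the turn, a rotation vector about the world's x, y, z in degrees. A call has 1 to 5 rows; each row is the pose to reach, as a shift and turn from the pose commanded when the call began; what a row does not reach only later rows make up. A row lasts 1/12 s, in which the tool goes at most 41.7 mm and 7.16 degrees, less where a joint would pass 70% of its speed; a pose out of reach is approached as far as the arm can. A call with a gripper value outside its range is refused whole. "jaw" is the finger opening in mm, from 0 to 85.4, set as the call begins (left out, the last holds). The fingers move at their own pace and stop on an object; "newtons" is the grip in N (left out, the last holds). Time passes only in rows, so rows that repeat a pose let the fingers close. It gives the time, the measured TCP pose, the force, the opening and the grip force at its end, in the units of the state.
- r.get_obs(): the state, without advancing time (a new reading comes with each control period).
- r.grab_frame(name): name is "scene" or "side" or "wrist"; returns a dict with "frame" (420x560x3 uint8, blue, green, red), "z_map" (420x560 float32, m along the optical axis (not along the pixel's ray), 0 where there is no reading), "vertical_fov" (degrees; the focal length in pixels is half the picture's height over the tangent of half this angle, whatever the lens; pixels are square), "cx", "cy" (the principal point, pixels), "xyz" and "orientation" of the camera in the world. Camera axes: x right, y down, z forward; pixel columns grow to the right and rows downward; lengths in m; the calibration is good to about 2 mm. A picture is of the moment at which its call begins.
- r.hand_in(): hands the job in; it is judged then, once.
The state is a dict: "clock": time; "joints": joint angles; "qvel": joint speeds; "tau": joint torques, N m; "tcp_pos": TCP position; "orientation": TCP orientation; "contact_force": force on the tool from outside, world axes, zero at the start; "moment": the same for the moment, N m; "grip_width": finger opening in m; "gripper_force": force on a finger pad.
Only numpy, scipy, OpenCV 4.12 (cv2) and the standard library are available. Lean on these libraries where they do the work, as an engineer would, in place of code of your own. Each camera call takes 0.05 s, during which the arm holds its last target. There are 200 camera calls.

### The job

Take the spanner off the top of the deep narrow bin and lay it down on the bare bench. Then, without gripping it, push the metal cover panel along the bin so that its front edge rides up the sloping end, until its rear edge drops behind the step in the bin floor and the panel stays tilted by itself with its front edge above the rim; let go there, then grip the raised end, lift the panel out and lay it flat, same face up, on the open gear case, and slide it between the side rails fully home against the end stop. Leave the glue bottle standing where it is.

Things in the scene. Friction and masses are not known exactly. Their poses are not given: they have to be found in the camera images.
- bin: Fixed grey sheet-metal bin, open on top, 257 long (x) x 70 wide (y) x 62 mm high, 64 mm wide inside. Origin: on the bench below the step in its floor, on the middle line; +x points to the sloping end, away from the robot, z up. Inside it reaches from x = -170 (upright rear wall) to x = +80 mm (front rim; outer face at +84). Inner floor 11 mm above the bench for x < 0, 4 mm for x > 0.
- bin_step (a point): Top edge of the 7 mm step down in the bin floor, straight above the bin's origin, 11 mm up. A panel whose rear lower edge is pushed past it (bin x > 0) drops behind it and stays, leaning on the front rim at 36 to 41 degrees, front end 105 to 120 mm beyond the step and about 95 mm up.
- bin_rim (a point): Middle of the bin's front rim, at bin x = +80, z = 62 mm. The inside slopes up to it at 42 degrees from bin x = +16, z = 4 mm.
- panel_mid (a point): Centre (half-way up) of the loose bare-aluminium cover panel, a flat plate 140 long (x) x 56 wide (y) x 8 mm thick (z), about 0.2 kg. It starts flat on the bin's higher floor, x along the bin's x, with 40 mm or more behind its rear edge for closed fingers; beside it, down in the bin, there is no room for fingers.
- panel_front (a point): Middle of the front (+x) end face of the cover panel, 70 mm from its centre: the end that has to rise above the bin's rim.
- panel: The cover panel itself; origin at the centre of its underside, axes as at panel_mid.
- gear_case: Fixed steel gear case, open on top, 140 long (x) x 84 wide (y) mm, top face 50 mm above the bench, small brass gear inside. Origin: on the bench below its open end, on the middle line; +x points away from the robot; the case reaches from x = -140 to 0. Two side rails 12 mm high, 68 mm apart, stand on it from x = -130 to -60, a 14 mm high end stop across the end near the robot, face at x = -130.
- case_stop (a point): Middle of the stop's face, at case x = -130, z = 50 mm. Home, the panel's rear end touches it, its x axis along the case's, its centre at case x = -60, z = 54 mm, and its front end sticks out 10 mm past the open end. Fingers that hold the panel's sides near its front end must lay it down about 40 mm short of home.
- spanner_mid (a point): Centre (half-way up) of the loose steel spanner, 163 long (x) x 25 wide at the heads x 8 mm thick; its shank is 12 mm wide and 5 thick. It starts flat across the bin's mouth, resting on both side walls.
- spanner: The spanner itself; origin at the centre of its underside, axes as at spanner_mid.
- glue_bottle: White glue bottle with a yellow nozzle, diameter 38, 115 mm high, standing beyond the bin; origin at the centre of its foot. Not to be moved.
Mind the look-alikes: they are no part of the job. Of the things that look like the panel, the larger one is meant.

How it is judged:
On the way, in this order (a step that is already met when the one before it is completed fails the run):
1. the spanner lies on the bench, let go, clear of the bin and the case (height (world z) of spanner_mid below 0.02 m and contact force between the fingers and spanner below 0.05 N and contact force between spanner and bin below 0.05 N and contact force between spanner and gear_case below 0.05 N), for 0.2 s.
2. the panel rests tilted in the bin by itself, untouched by the fingers, its front edge above the rim (height (world z) of panel_front above 0.08 m and angle between panel's own z axis and vertical between 0.5 and 0.8 rad and contact force between panel and bin above 0.2 N and contact force between the fingers and panel below 0.05 N and linear speed of panel below 0.02 m/s), for 0.3 s.
3. the panel is lifted clear of the bin (height (world z) of panel_mid above 0.075 m and contact force between panel and bin below 0.05 N and contact force between the fingers and panel above 0.5 N), for 0.1 s.
At the end, for the whole second after the job is handed in: The panel lies flat (within 0.06 rad) on the gear case between its rails, same face up, its rear end within 5 mm of the stop, released and at rest; the spanner lies on the bench clear of bin and case (all of step 1 and x of panel_mid in the frame of gear_case between -0.066 and -0.055 m and y of panel_mid in the frame of gear_case between -0.008 and 0.008 m and z of panel_mid in the frame of gear_case between 0.049 and 0.059 m and angle between panel's own z axis and vertical below 0.06 rad and angle between the x axis of panel and the x axis of gear_case, either way round below 0.12 rad and contact force between panel and gear_case above 0.2 N and linear speed of panel below 0.01 m/s); the robot touches nothing.
It fails at once if the glue bottle is moved more than 30 mm or tipped over (distance of glue_bottle from where it was at the start of the episode above 0.03 m or angle between glue_bottle's own z axis and vertical above 0.4 rad).
It also fails if it takes over 72 s, if anything falls off the work surface, if the arm or the gripper's body presses on something with over 40 N, if the wrist force passes 120 N, or if a joint passes its speed limit or range.

## Working session

There is one attempt and no reset: what is moved stays moved. The work goes in short steps, Python scripts to look and compute and a tool call to move; the robot and the scene stay as the last step left them, time stands still between calls to the robot, and variables do not carry over. Pictures are saved under pics/ and viewed, at most 10 in all, crops included, and the job is handed in when it is done.

Besides the shell and the picture viewer there is one more tool, called after "Call:" in YAML: its name, and indented under it one key for each argument. send_rows: Moves the arm, as the interface text tells. Its arguments: {"type":"object","properties":{"deltas":{"type":"array","items":{"type":"object","properties":{"dx":{"type":"number"},"dy":{"type":"number"},"dz":{"type":"number"},"rx":{"type":"number"},"ry":{"type":"number"},"rz":{"type":"number"}}}},"jaw":{"type":"number"},"newtons":{"type":"number"}},"required":["deltas"]}

```bash
ls; mkdir -p pics; cat > h.py <<'E'
import numpy as np, cv2
from scipy.spatial.transform import Rotation as R
from bench import r
def grab(n):
    f=r.grab_frame(n); h=f["frame"].shape[0]
    F=h/2/np.tan(np.radians(f["vertical_fov"])/2)
    o=np.array(f["orientation"]); M=R.from_rotvec(o).as_matrix() if o.shape==(3,) else (o if o.shape==(3,3) else R.from_quat(o).as_matrix())
    v,u=np.mgrid[:h,:f["frame"].shape[1]]
    d=np.stack([(u-f["cx"])/F,(v-f["cy"])/F,np.ones(u.shape)],-1)@M.T
    P=np.array(f["xyz"])+d*f["z_map"][...,None]
    P[f["z_map"]==0]=np.nan
    return f["frame"],P,d,np.array(f["xyz"])
def plane(d,c,u,v,z):
    q=d[int(v),int(u)]; return c+q*(z-c[2])/q[2]
E
python3 - <<'E'
from h import *
print(r.get_obs())
for n in ["scene","side","wrist"]:
    im,P,d,c=grab(n); cv2.imwrite(f"pics/{n}0.png",im); np.savez(f"pics/{n}0.npz",im=im,P=P,d=d,c=c); print(n,c)
E
```

```text
pics
{'clock': 0.0, 'joints': array([ 1.23992808,  0.47782851,  0.02233702,  1.55647347, -0.0115175 ,
        1.10930459, -0.08310052]), 'qvel': array([ 0.00234803,  0.00086519,  0.00052854, -0.0010029 , -0.00047909,
       -0.00030884, -0.00052168]), 'tau': array([ 2.82235760e-04, -5.96450472e+01,  1.60754666e+00, -2.81194907e+01,
        1.24232116e-02,  9.33530799e-03,  3.24925929e-05]), 'tcp_pos': array([ 0.14899004, -0.65774918,  0.2412973 ]), 'orientation': array([-3.12027729e+00, -3.49018215e-01,  5.23059419e-04]), 'contact_force': array([ 0.17522096, -0.76674632, -1.04746507]), 'moment': array([-0.06310436, -0.01877893,  0.04883488]), 'gripper_force': 0.0, 'grip_width': 0.08536846621509772}
scene [-0.19682947 -0.49699338  0.66684196]
side [0.07553976 0.67104771 0.64052092]
wrist [ 0.22939059 -0.63911211  0.37304767]
```

View pics/scene0.png

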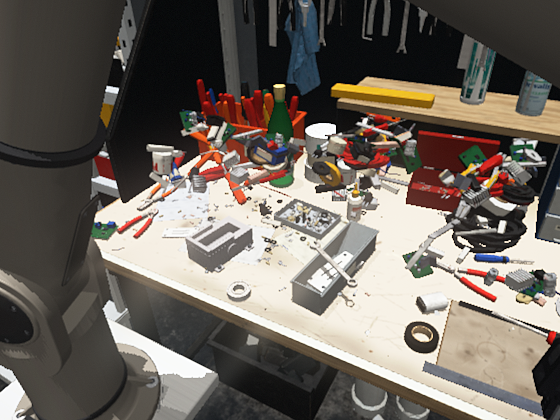

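View pics/side0.png

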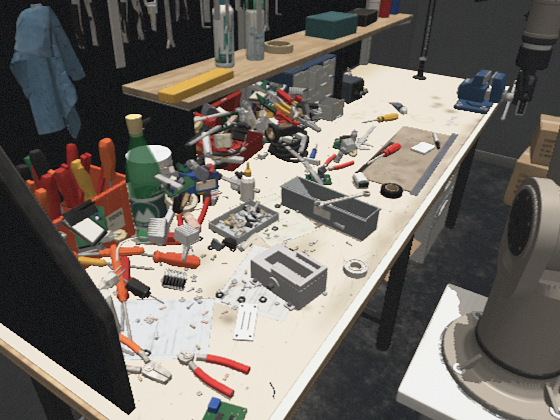

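The scene view shows the bin at about (335,265) with the spanner across it, the gear case at (220,243) and the bottle at (355,203). The side view shows the bin at (330,207), the case at (288,275) and a small look-alike panel at (246,322). Next I'll build a metric top view from the depth maps.

```bash
python3 - <<'E'
from h import *
for n in ["scene","side"]:
    z=np.load(f"pics/{n}0.npz"); P=z["P"]
    for nm,(u,v) in {"scene":{"bin":(335,265),"case":(220,243),"bot":(355,203)},"side":{"bin":(330,207),"case":(288,275),"bot":(247,185)}}[n].items(): print(n,nm,P[v,u].round(3))
# ortho maps 1mm/px : x up to 0.3..0.95, y -0.45..0.3
canv=[]
for n in ["scene","side"]:
    z=np.load(f"pics/{n}0.npz"); P=z["P"].reshape(-1,3); im=z["im"].reshape(-1,3)
    ok=np.isfinite(P).all(1)&(P[:,2]<.2)&(P[:,2]>-.02)
    P,im=P[ok],im[ok]; o=np.argsort(P[:,2]); P,im=P[o],im[o]
    r_=((.95-P[:,0])*1000).astype(int); c_=((.35-P[:,1])*1000).astype(int)
    C=np.zeros((600,800,3),np.uint8)
    for a in (0,1):
        for b in (0,1):
            m=(r_+a>=0)&(r_+a<600)&(c_+b>=0)&(c_+b<800); C[r_[m]+a,c_[m]+b]=im[m]
    canv.append(C)
C=np.vstack([cv2.resize(x,(800,600))[::2,::1] for x in canv])
a,b=canv
C=np.hstack([cv2.resize(cv2.medianBlur(x,3),(400,300)) for x in canv]); cv2.imwrite("pics/ortho.png",C)
E
```

```text
scene bin [ 0.446 -0.258  0.065]
scene case [0.4   0.009 0.06 ]
scene bot [ 0.695 -0.209  0.063]
side bin [ 0.461 -0.202  0.06 ]
side case [0.421 0.064 0.049]
side bot [ 0.703 -0.188  0.052]
```

View pics/ortho.png

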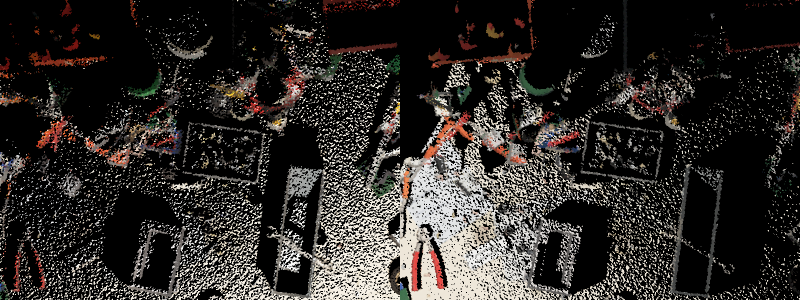

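The top view shows the bin lying roughly along x (about x 0.37–0.62, y -0.25), the case to its left, and the spanner slanting across the rear half of the bin. Now fits for each.

```bash
python3 - <<'E'
from h import *
Ps=[];Is=[]
for n in ["scene","side"]:
    z=np.load(f"pics/{n}0.npz"); P=z["P"].reshape(-1,3); I=z["im"].reshape(-1,3); ok=np.isfinite(P).all(1); Ps.append(P[ok]);Is.append(I[ok])
def box(P,x0,x1,y0,y1,z0,z1): return P[(P[:,0]>x0)&(P[:,0]<x1)&(P[:,1]>y0)&(P[:,1]<y1)&(P[:,2]>z0)&(P[:,2]<z1)]
def rect(Q):
    (cx,cy),(w,h),a=cv2.minAreaRect(Q[:,:2].astype(np.float32)*1000); return np.round([cx,cy,w,h,a,len(Q)],1)
for i,P in enumerate(Ps):
    t=box(P,.5,.62,-.15,.0,-.02,.02); print("bench z",np.median(t[:,2]))
    for nm,b in {"bin":(.34,.72,-.34,-.17,.058,.0645),"case":(.34,.54,-.05,.14,.047,.053),"rails":(.34,.54,-.05,.14,.059,.066),"span":(.4,.54,-.36,-.16,.066,.08)}.items():
        Q=box(P,*b); print(i,nm,rect(Q),np.median(Q,0).round(4))
        if nm=="span":
            m=Q.mean(0);u,s,vt=np.linalg.svd(Q[:,:2]-m[:2]);t=(Q[:,:2]-m[:2])@vt[0]; print("  ",m.round(4),vt[0],t.min(),t.max())
    bt=box(P,.62,.76,-.26,-.14,.03,.12); print("bottle",bt.mean(0).round(3),bt.min(0).round(3),bt.max(0).round(3))
A=np.vstack(Ps)
print("both bin",rect(box(A,.34,.72,-.34,-.17,.058,.0645)),"case",rect(box(A,.34,.54,-.05,.14,.047,.0645)))
Q=box(A,.34,.70,-.34,-.17,.066,.08);print("span",rect(Q))
# panel: in bin
Q=box(A,.36,.66,-.31,-.19,.014,.024);print("panel",rect(Q),np.median(Q,0))
# rasters, high-res ortho of bin, case
C=np.zeros((600,800,3),np.uint8)
for P,I in zip(Ps,Is):
    o=np.argsort(P[:,2]);P,I=P[o],I[o]
    ok=(P[:,2]<.09)&(P[:,2]>.006);P,I=P[ok],I[ok]
    rr=((.68-P[:,0])*1600).astype(int);cc=((.17-P[:,1])*1600).astype(int)
    for a in(0,1,2):
        for b in (0,1,2):
            m=(rr+a>=0)&(rr+a<600)&(cc+b>=0)&(cc+b<800);C[rr[m]+a,cc[m]+b]=I[m]
cv2.imwrite("pics/ortho2.png",C)
E
```

```text
bench z 0.00011377267506174071
0 bin [ 534.7 -243.6  364.3  130.8    5.   767. ] [ 0.4689 -0.2517  0.0606]
0 case [436.5  37.3  87.4 141.7  78.3 531. ] [0.4593 0.0424 0.0491]
0 rails [405.9  44.1  87.8  80.8  78.6 250. ] [0.3803 0.0459 0.0616]
0 span [ 448.7 -249.6  163.4   25.7   56.4  192. ] [ 0.4466 -0.2529  0.0673]
   [ 0.4479 -0.2521  0.0675] [-0.54829114 -0.83628753] -0.08420460553543145 0.07912417811371295
bottle [ 0.714 -0.214  0.061] [ 0.621 -0.252  0.03 ] [ 0.76  -0.164  0.12 ]
bench z 0.001022726291778464
1 bin [ 537.4 -240.4  367.6  129.7    5.4  581. ] [ 0.4801 -0.2244  0.061 ]
1 case [437.1  38.6  87.9 142.7  78.5 785. ] [0.4646 0.0267 0.05  ]
1 rails [406.7  46.2  85.   80.   77.7 394. ] [0.3845 0.0594 0.0625]
1 span [ 450.  -248.4  159.8   23.5   56.5  149. ] [ 0.4508 -0.2431  0.0676]
   [ 0.4517 -0.2468  0.0677] [0.54098684 0.84103106] -0.08220463838059047 0.07755848535132695
bottle [ 0.716 -0.197  0.058] [ 0.62  -0.243  0.03 ] [ 0.76  -0.159  0.12 ]
both bin [ 536.8 -241.7  369.1  132.2    5.4 1348. ] case [ 436.4   38.    89.2  143.8   78.4 2251. ]
span [ 536.6 -215.4  324.6  108.1   20.4  372. ]
panel [ 486.6 -244.9   81.2  257.9   81.1 1499. ] [ 0.46392873 -0.23452592  0.01878981]
```

View pics/ortho2.png

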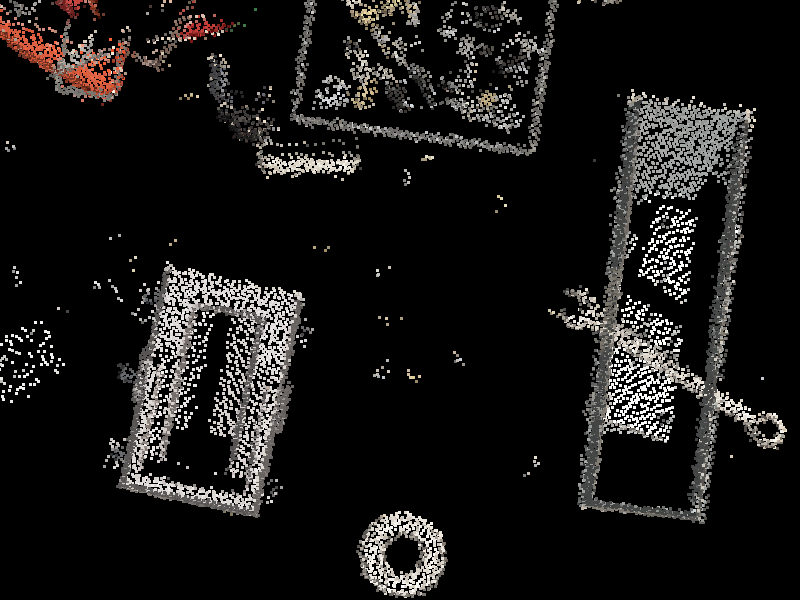

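The larger top view shows the bin corners near px (582,505), (702,521), (630,95) and (750,112), giving a yaw of about -6.7°. The case corners near (120,485), (258,515), (168,265) and (300,295) give about -11.6°. The white panel lies under the spanner. I'll refine these and check free bench to the right of the bin.

```bash
python3 - <<'E'
from h import *
Ps=[]
for n in ["scene","side"]:
    z=np.load(f"pics/{n}0.npz"); P=z["P"].reshape(-1,3); Ps.append(P[np.isfinite(P).all(1)])
A=np.vstack(Ps)
def fr(P,c,yaw):
    a=np.radians(yaw); d=P[:,:2]-c; return np.c_[d@[np.cos(a),np.sin(a)],d@[-np.sin(a),np.cos(a)],P[:,2]]
c=np.array([.4875,-.2463])
L=fr(A,c,-6.7)
m=(abs(L[:,0])<.14)&(abs(L[:,1])<.042)&(L[:,2]>.057)&(L[:,2]<.0635)
(cx,cy),(w,h),a=cv2.minAreaRect((A[m,:2]*1000).astype(np.float32)); print("bin",cx,cy,w,h,a)
for i,P in enumerate(Ps):
    L=fr(P,c,-6.7);m=(abs(L[:,0])<.14)&(abs(L[:,1])<.042)&(L[:,2]>.057)&(L[:,2]<.0635)
    print(i,cv2.minAreaRect((P[m,:2]*1000).astype(np.float32)))
    m=(abs(L[:,0])<.12)&(abs(L[:,1])<.030)&(L[:,2]>.0165)&(L[:,2]<.0225); Q=L[m]
    print(" panel local x",np.percentile(Q[:,0],[1,5,95,99]),"y",np.percentile(Q[:,1],[1,99]), len(Q))
    b=P[(np.hypot(P[:,0]-.70,P[:,1]+.2)<.05)&(P[:,2]>.015)&(P[:,2]<.075)]
    print(" bottle",np.percentile(b,[2,50,98],axis=0).round(3).tolist(), cv2.minEnclosingCircle((b[:,:2]*1000).astype(np.float32)))
S=Ps[0]
for x in np.arange(.36,.64,.04):
    print(round(x,2),[ (lambda q: int(1000*q.max()) if len(q) else None)(S[(abs(S[:,0]-x)<.02)&(abs(S[:,1]-y)<.02)][:,2]) for y in np.arange(-.32,-.56,-.04)])
E
```

```text
bin 488.97265625 -245.81640625 82.25296783447266 262.96746826171875 83.14127349853516
0 ((488.055419921875, -245.74765014648438), (81.99444580078125, 261.24322509765625), 83.22883605957031)
 panel local x [-0.07989606 -0.07418418  0.07832961  0.08232462] y [-0.01126366  0.0292673 ] 664
 bottle [[0.677, -0.231, 0.016], [0.699, -0.211, 0.046], [0.745, -0.163, 0.073]] ((700.28076171875, -199.5362091064453), 49.55081558227539)
1 ((489.26251220703125, -245.25326538085938), (81.06549835205078, 262.5263671875), 83.14127349853516)
 panel local x [-0.0882902  -0.07406729  0.08280719  0.08354409] y [-0.02979747 -0.02722775] 13
 bottle [[0.68, -0.215, 0.016], [0.704, -0.189, 0.043], [0.747, -0.168, 0.073]] ((705.99853515625, -193.78662109375), 46.90635681152344)
0.36 [2, 2, 2, 20, 21, 7, 7]
0.4 [70, 2, 2, 21, 20, 7, 6]
0.44 [69, 2, 3, 22, 19, 6, 6]
0.48 [2, 2, 2, 28, 30, 7, 7]
0.52 [2, 2, 2, 23, 27, 7, 20]
0.56 [2, 5, 16, 14, 2, 14, 15]
0.6 [58, 15, 35, 39, 15, 12, 57]
0.64 [3, 10, 50, 180, 206, 188, 13]
```

Call:
send_rows:
  deltas:
    - {"dx": 20,"dy": 27,"dz": -6,"rz": 3}
    - {"dx": 40,"dy": 54,"dz": -12,"rz": 6}
    - {"dx": 60,"dy": 82,"dz": -18,"rz": 9}
    - {"dx": 80,"dy": 109,"dz": -24,"rz": 12}
    - {"dx": 100,"dy": 136,"dz": -30,"rz": 15}
  jaw: 30
  newtons: 40

```text
$.deltas[0]: bad value
```

Call:
send_rows:
  deltas:
    - {"dx": 20,"dy": 27,"dz": -6,"rz": 3}
    - {"dx": 40,"dy": 54,"dz": -12,"rz": 6}
    - {"dx": 60,"dy": 82,"dz": -18,"rz": 9}
    - {"dx": 80,"dy": 109,"dz": -24,"rz": 12}
    - {"dx": 100,"dy": 136,"dz": -30,"rz": 15}

```text
$.deltas[0]: bad value
```

Call:
send_rows:
  deltas:
    - {"dx": 20,"dy": 27,"dz": -6,"rz": 3}
    - {"dx": 40,"dy": 54,"dz": -12,"rz": 6}
    - {"dx": 60,"dy": 82,"dz": -18,"rz": 9}
    - {"dx": 80,"dy": 109,"dz": -24,"rz": 12}
    - {"dx": 100,"dy": 136,"dz": -30,"rz": 14}

```text
$.deltas[0]: bad value
```

Call:
send_rows:
  deltas:
    - {"dx": 0}
    - {"dx": 0}
    - {"dx": 0}

```text
$.deltas[0]: bad value
```

```bash
python3 - <<'E'
from h import *
im,P,d,c=grab("wrist"); cv2.imwrite("pics/w1.png",im)
o=r.get_obs(); M=R.from_rotvec(o["orientation"]).as_matrix(); print(o["tcp_pos"],M.round(3).tolist(),o["joints"].round(2),o["grip_width"],c)
L=P.reshape(-1,3);L=L[np.isfinite(L).all(1)]
Q=L[(L[:,2]>.064)&(L[:,2]<.075)&(abs(L[:,0]-.449)<.09)&(abs(L[:,1]+.249)<.09)]
print(len(Q),cv2.minAreaRect((Q[:,:2]*1000).astype(np.float32)),np.median(Q[:,2]))
E
```

```text
[ 0.14904186 -0.65799152  0.2416751 ] [[0.975, 0.221, -0.0], [0.221, -0.975, 0.001], [-0.0, -0.001, -1.0]] [ 1.24  0.48  0.02  1.56 -0.01  1.11 -0.08] 0.08543039228757227 [ 0.22940221 -0.63916183  0.37317778]
0 ((0.0, 0.0), (0.0, 0.0), 0.0) nan
  return _methods._mean(a, axis=axis, dtype=dtype,
  ret = ret.dtype.type(ret / rcount)
```

View pics/w1.png

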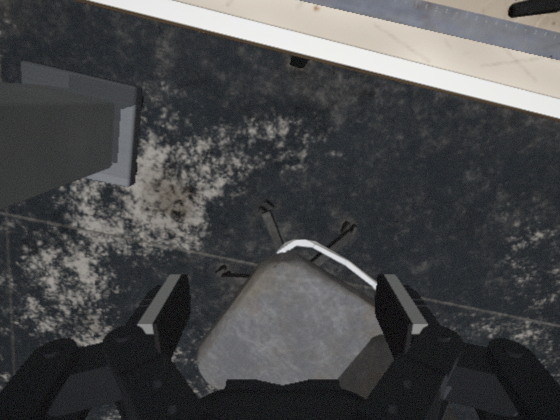

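The arm did not move: the picture shows the floor below the start pose. The rows were refused, so presumably every row needs all six numbers.

Call:
send_rows:
  deltas:
    - {"dx": 20,"dy": 27,"dz": -6,"rx": 0,"ry": 0,"rz": 3}
    - {"dx": 40,"dy": 54,"dz": -12,"rx": 0,"ry": 0,"rz": 6}
    - {"dx": 60,"dy": 82,"dz": -18,"rx": 0,"ry": 0,"rz": 9}
    - {"dx": 80,"dy": 109,"dz": -24,"rx": 0,"ry": 0,"rz": 12}
    - {"dx": 100,"dy": 136,"dz": -30,"rx": 0,"ry": 0,"rz": 15}
  jaw: 30
  newtons: 40

```text
clock: 0.62
tcp_pos: [0.2498, -0.5209, 0.212]
orientation: [-3.049, -0.757, 0.0]
contact_force: [0.5, -0.5, -0.0]
grip_width: 0.03
gripper_force: 0.0
```

Call:
send_rows:
  deltas:
    - {"dx": 20,"dy": 27,"dz": -6,"rx": 0,"ry": 0,"rz": 3}
    - {"dx": 40,"dy": 54,"dz": -12,"rx": 0,"ry": 0,"rz": 6}
    - {"dx": 60,"dy": 82,"dz": -18,"rx": 0,"ry": 0,"rz": 9}
    - {"dx": 80,"dy": 109,"dz": -24,"rx": 0,"ry": 0,"rz": 12}
    - {"dx": 100,"dy": 136,"dz": -30,"rx": 0,"ry": 0,"rz": 15}

```text
clock: 1.03
tcp_pos: [0.3498, -0.3849, 0.1821]
orientation: [2.924, 1.149, 0.0]
contact_force: [1.0, -0.4, -0.5]
grip_width: 0.0301
gripper_force: 0.0
```

Call:
send_rows:
  deltas:
    - {"dx": 20,"dy": 27,"dz": -6,"rx": 0,"ry": 0,"rz": 3}
    - {"dx": 40,"dy": 54,"dz": -12,"rx": 0,"ry": 0,"rz": 6}
    - {"dx": 60,"dy": 82,"dz": -18,"rx": 0,"ry": 0,"rz": 9}
    - {"dx": 80,"dy": 109,"dz": -24,"rx": 0,"ry": 0,"rz": 12}
    - {"dx": 100,"dy": 136,"dz": -30,"rx": 0,"ry": 0,"rz": 14}

```text
clock: 1.45
tcp_pos: [0.4498, -0.2489, 0.1521]
orientation: [2.762, 1.497, 0.0]
contact_force: [0.5, 0.5, 0.1]
grip_width: 0.0302
gripper_force: 0.0
```

```bash
cat >> h.py <<'E'
def st():
    o=r.get_obs(); M=R.from_rotvec(o["orientation"]).as_matrix(); y=np.degrees(np.arctan2(M[1,1],M[0,1]))%180
    print("t",round(o["clock"],2),"tcp",(o["tcp_pos"]*1000).round(1),"closedir",y.round(1),"toolz",M[:,2].round(3),"j",o["joints"].round(2),"w",round(o["grip_width"]*1000,1),"gf",round(o["gripper_force"],1),"F",o["contact_force"].round(1))
    return o
E
python3 - <<'E'
from h import *
im,P,d,c=grab("wrist"); cv2.imwrite("pics/w2.png",im)
st(); print(c)
L=P.reshape(-1,3);L=L[np.isfinite(L).all(1)]
Q=L[(L[:,2]>.064)&(L[:,2]<.075)&(abs(L[:,0]-.449)<.09)&(abs(L[:,1]+.249)<.09)]
print(len(Q)); 
if len(Q): print(cv2.minAreaRect((Q[:,:2]*1000).astype(np.float32)),np.median(Q[:,2]))
E
```

```text
t 1.5 tcp [ 454.2 -241.9  151.5] closedir 147.5 toolz [ 0.003  0.004 -1.   ] j [ 0.65  0.35 -0.33  2.    0.15  0.81 -0.34] w 29.6 gf 0.0 F [3.9 4.4 0.3]
[ 0.49463251 -0.17904298  0.2837568 ]
3465
((453.1033630371094, -247.37445068359375), (133.4924774169922, 115.21417999267578), 15.950060844421387) 0.06728303776626104
```

View pics/w2.png

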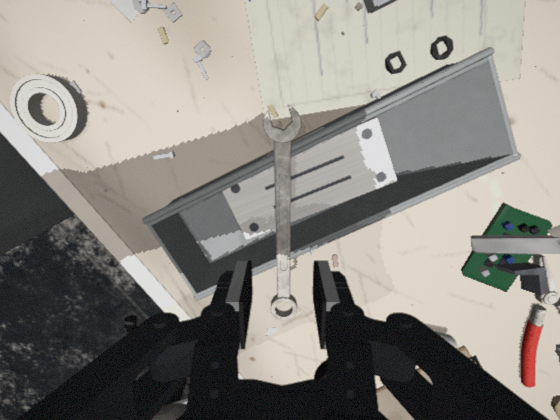

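The wrist view shows the spanner shank upright at u≈283, centred between the fingers, with its heads at (284,122) and (284,305). The panel lies under it with holes at (236,188), (254,227), (367,133) and (381,177). Now descend and grip near the fingertips.

Call:
send_rows:
  deltas:
    - {"dx": 0,"dy": 0,"dz": -25,"rx": 0,"ry": 0,"rz": 0}
    - {"dx": 0,"dy": 0,"dz": -50,"rx": 0,"ry": 0,"rz": 0}
    - {"dx": 0,"dy": 0,"dz": -75,"rx": 0,"ry": 0,"rz": 0}
    - {"dx": 0,"dy": 0,"dz": -80,"rx": 0,"ry": 0,"rz": 0}
    - {"dx": 0,"dy": 0,"dz": -80,"rx": 0,"ry": 0,"rz": 0}

```text
clock: 1.92
tcp_pos: [0.4478, -0.2499, 0.0709]
orientation: [-2.761, -1.492, 0.004]
contact_force: [-0.7, 0.9, -0.2]
grip_width: 0.0299
gripper_force: 0.0
```

Call:
send_rows:
  deltas:
    - {"dx": 0,"dy": 0,"dz": 0,"rx": 0,"ry": 0,"rz": 0}
    - {"dx": 0,"dy": 0,"dz": 0,"rx": 0,"ry": 0,"rz": 0}
    - {"dx": 0,"dy": 0,"dz": 0,"rx": 0,"ry": 0,"rz": 0}
    - {"dx": 0,"dy": 0,"dz": 0,"rx": 0,"ry": 0,"rz": 0}
  jaw: 5
  newtons: 50

```text
clock: 2.25
tcp_pos: [0.45, -0.2509, 0.0736]
orientation: [2.762, 1.492, 0.002]
contact_force: [-0.1, 1.0, 3.5]
grip_width: 0.0095
gripper_force: 49.3
```

Call:
send_rows:
  deltas:
    - {"dx": 0,"dy": 0,"dz": 0,"rx": 0,"ry": 0,"rz": 0}
    - {"dx": 0,"dy": 0,"dz": 15,"rx": 0,"ry": 0,"rz": 0}
    - {"dx": 0,"dy": 0,"dz": 30,"rx": 0,"ry": 0,"rz": 0}
    - {"dx": 0,"dy": 0,"dz": 50,"rx": 0,"ry": 0,"rz": 0}

```text
clock: 2.58
tcp_pos: [0.4483, -0.25, 0.1223]
orientation: [-2.762, -1.493, 0.002]
contact_force: [0.2, -0.4, -0.8]
grip_width: 0.0096
gripper_force: 48.9
```

```bash
python3 - <<'E'
from h import *
im,P,d,c=grab("wrist"); cv2.imwrite("pics/w3.png",im); o=st()
for n in ("scene","side"):
    im,P,d,c=grab(n); L=P.reshape(-1,3);L=L[np.isfinite(L).all(1)]
    for z0,z1 in((.064,.075),(.105,.128)):
        Q=L[(L[:,2]>z0)&(L[:,2]<z1)&(abs(L[:,0]-.449)<.07)&(abs(L[:,1]+.249)<.085)]
        if len(Q)>3: print(n,z0,len(Q),np.median(Q,0).round(4),[np.round(x,1) for x in cv2.minAreaRect((Q[:,:2]*1000).astype(np.float32))])
E
```

```text
t 2.63 tcp [ 450.7 -251.   126.4] closedir 146.8 toolz [ 0.004 -0.002 -1.   ] j [ 0.65  0.39 -0.32  2.02  0.17  0.75 -0.35] w 9.1 gf 49.0 F [ 1.3 -1.   1.9]
scene 0.105 307 [ 0.4347 -0.2721  0.1193] [array([ 448.2, -252.4]), array([155.,  35.]), np.float64(64.1)]
side 0.105 282 [ 0.4578 -0.2392  0.1181] [array([ 454. , -249.2]), array([161.4,  37.9]), np.float64(61.5)]
```

View pics/w3.png

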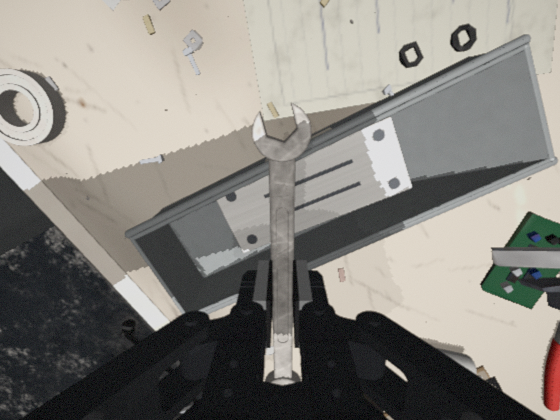

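The spanner is held, with its open head at (280,130), and the panel with its four holes is now fully visible below. Carry it to the bare strip right of the bin, parallel to the bin.

Call:
send_rows:
  deltas:
    - {"dx": 0,"dy": -12,"dz": 10,"rx": 0,"ry": 0,"rz": -6}
    - {"dx": 0,"dy": -24,"dz": 10,"rx": 0,"ry": 0,"rz": -12}
    - {"dx": 0,"dy": -36,"dz": 10,"rx": 0,"ry": 0,"rz": -19}
    - {"dx": 0,"dy": -48,"dz": 10,"rx": 0,"ry": 0,"rz": -25}
    - {"dx": 0,"dy": -60,"dz": 10,"rx": 0,"ry": 0,"rz": -32}

```text
clock: 3.15
tcp_pos: [0.4484, -0.3106, 0.1313]
orientation: [-3.069, -0.665, 0.002]
contact_force: [-1.0, 0.6, -0.8]
grip_width: 0.0095
gripper_force: 49.0
```

Call:
send_rows:
  deltas:
    - {"dx": 0,"dy": -12,"dz": 0,"rx": 0,"ry": 0,"rz": -6}
    - {"dx": 0,"dy": -24,"dz": 0,"rx": 0,"ry": 0,"rz": -12}
    - {"dx": 0,"dy": -36,"dz": 0,"rx": 0,"ry": 0,"rz": -19}
    - {"dx": 0,"dy": -46,"dz": 0,"rx": 0,"ry": 0,"rz": -25}
    - {"dx": 0,"dy": -52,"dz": 0,"rx": 0,"ry": 0,"rz": -32}

```text
clock: 3.57
tcp_pos: [0.4482, -0.3634, 0.1312]
orientation: [3.135, -0.208, -0.002]
contact_force: [0.6, 0.7, -1.0]
grip_width: 0.0095
gripper_force: 49.0
```

Call:
send_rows:
  deltas:
    - {"dx": 0,"dy": 0,"dz": -30,"rx": 0,"ry": 0,"rz": 0}
    - {"dx": 0,"dy": 0,"dz": -60,"rx": 0,"ry": 0,"rz": 0}
    - {"dx": 0,"dy": 0,"dz": -90,"rx": 0,"ry": 0,"rz": 0}
    - {"dx": 0,"dy": 0,"dz": -105,"rx": 0,"ry": 0,"rz": 0}
    - {"dx": 0,"dy": 0,"dz": -112,"rx": 0,"ry": 0,"rz": 0}

```text
clock: 3.98
tcp_pos: [0.4468, -0.3607, 0.0166]
orientation: [-3.132, 0.198, 0.008]
contact_force: [-1.2, 0.0, -0.5]
grip_width: 0.0093
gripper_force: 48.9
```

Call:
send_rows:
  deltas:
    - {"dx": 0,"dy": 0,"dz": -3,"rx": 0,"ry": 0,"rz": 0}
    - {"dx": 0,"dy": 0,"dz": -6,"rx": 0,"ry": 0,"rz": 0}
    - {"dx": 0,"dy": 0,"dz": -7,"rx": 0,"ry": 0,"rz": 0}
    - {"dx": 0,"dy": 0,"dz": -7,"rx": 0,"ry": 0,"rz": 0}

```text
clock: 4.32
tcp_pos: [0.4497, -0.3627, 0.0141]
orientation: [3.135, -0.198, 0.002]
contact_force: [0.2, -0.6, -0.7]
grip_width: 0.0091
gripper_force: 48.9
```

Call:
send_rows:
  deltas:
    - {"dx": 0,"dy": 0,"dz": -1,"rx": 0,"ry": 0,"rz": 0}
    - {"dx": 0,"dy": 0,"dz": -2,"rx": 0,"ry": 0,"rz": 0}

```text
clock: 4.48
tcp_pos: [0.4499, -0.3629, 0.0132]
orientation: [3.134, -0.198, 0.003]
contact_force: [-6.0, 3.7, 21.8]
grip_width: 0.0093
gripper_force: 51.5
```

Call:
send_rows:
  deltas:
    - {"dx": 0,"dy": 0,"dz": 0,"rx": 0,"ry": 0,"rz": 0}
    - {"dx": 0,"dy": 0,"dz": 0,"rx": 0,"ry": 0,"rz": 0}
    - {"dx": 0,"dy": 0,"dz": 0,"rx": 0,"ry": 0,"rz": 0}
  jaw: 45

```text
clock: 4.73
tcp_pos: [0.4495, -0.3626, 0.0118]
orientation: [3.135, -0.198, 0.002]
contact_force: [-0.4, 0.4, -0.0]
grip_width: 0.0445
gripper_force: 0.0
```

Call:
send_rows:
  deltas:
    - {"dx": 0,"dy": 0,"dz": 15,"rx": 0,"ry": 0,"rz": 0}
    - {"dx": 0,"dy": 0,"dz": 50,"rx": 0,"ry": 0,"rz": 0}
    - {"dx": -15,"dy": 30,"dz": 90,"rx": 0,"ry": 0,"rz": 0}
    - {"dx": -30,"dy": 60,"dz": 120,"rx": 0,"ry": 0,"rz": 0}
    - {"dx": -40,"dy": 90,"dz": 140,"rx": 0,"ry": 0,"rz": 0}

```text
clock: 5.15
tcp_pos: [0.4115, -0.28, 0.1478]
orientation: [3.134, -0.202, 0.003]
contact_force: [0.3, 0.6, 1.1]
grip_width: 0.045
gripper_force: 0.0
```

Call:
send_rows:
  deltas:
    - {"dx": 0,"dy": 0,"dz": 0,"rx": 0,"ry": 0,"rz": 0}
    - {"dx": 0,"dy": 0,"dz": 0,"rx": 0,"ry": 0,"rz": 0}
    - {"dx": 0,"dy": 0,"dz": 0,"rx": 0,"ry": 0,"rz": 0}
  jaw: 0

```text
clock: 5.4
tcp_pos: [0.412, -0.2798, 0.1461]
orientation: [3.135, -0.198, 0.001]
contact_force: [0.1, -0.6, 0.3]
grip_width: 0.0092
gripper_force: 0.0
```

```bash
python3 - <<'E'
from h import *
im,P,d,c=grab("wrist"); st()
np.savez("pics/w4.npz",im=im,P=P,d=d,c=c)
s,Ps,_,_=grab("scene"); v=np.zeros((420,1120,3),np.uint8)
o=im.copy()
# panel top: depth-based points ~ z .019 within bin, in bin frame
a=np.radians(-6.8); o0=np.array([.5327,-.2508])
def binf(P): d=P[...,:2]-o0; return np.stack([d@[np.cos(a),np.sin(a)],d@[-np.sin(a),np.cos(a)],P[...,2]],-1)
B=binf(P)
m=(abs(B[...,2]-.019)<.003)&(B[...,0]<.03)&(B[...,0]>-.168)&(abs(B[...,1])<.03)
Q=B[m]; print(len(Q),np.percentile(Q[:,0],[.5,2,50,98,99.5]).round(4),np.percentile(Q[:,1],[1,99]).round(4),cv2.minAreaRect((Q[:,:2]*1000).astype(np.float32)))
m2=(B[...,2]>.057)&(B[...,2]<.066)&(abs(B[...,1])<.045)&(B[...,0]>-.19)&(B[...,0]<.1)
print("rim",cv2.minAreaRect((B[m2][:,:2]*1000).astype(np.float32)),B[m2].min(0),B[m2].max(0))
o[m]=(0.5*o[m]+[0,0,120]).astype(np.uint8); o[m2]=(0,255,0)
cv2.imwrite("pics/w4.png",np.hstack([cv2.resize(o,(400,300)),cv2.resize(s[150:360,200:480],(400,300))]))
L=Ps.reshape(-1,3);L=L[np.isfinite(L).all(1)]
Q=L[(L[:,2]>.003)&(L[:,2]<.02)&(abs(L[:,0]-.45)<.1)&(abs(L[:,1]+.362)<.04)];print("span",np.median(Q,0),cv2.minAreaRect((Q[:,:2]*1000).astype(np.float32)))
E
```

```text
t 5.45 tcp [ 411.8 -280.1  145.5] closedir 82.7 toolz [-0. -0. -1.] j [ 0.51  0.31 -0.04  2.06  0.02  0.77 -1.25] w 1.8 gf 0.0 F [-0.7 -0.6 -0.8]
13506 [-0.1246 -0.1217 -0.0457  0.028   0.0296] [-0.0289  0.0277] ((-48.388465881347656, -0.03191947937011719), (59.81003189086914, 156.8352813720703), 89.89693450927734)
rim ((-76.80284881591797, -0.6057281494140625), (79.31770324707031, 198.35227966308594), 89.7936019897461) [-0.17611194 -0.04061455  0.05700075] [0.02248573 0.03918453 0.06421571]
span [ 0.44716301 -0.36253363  0.00624263] ((450.8766784667969, -351.1230163574219), (45.41792297363281, 159.44635009765625), 82.4074935913086)
```

View pics/w4.png

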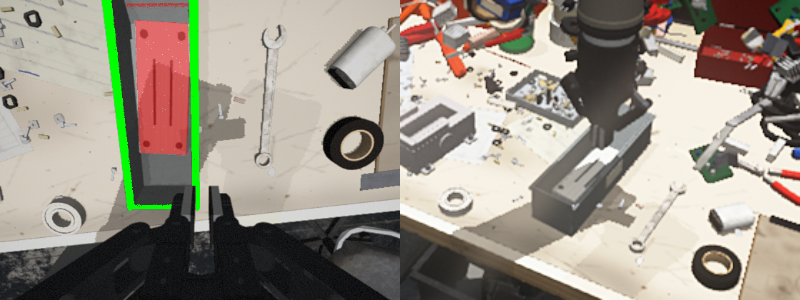

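The panel (left half, red) lies with its rear edge at bin x≈-122 mm. The spanner is on bare bench at about (0.45,-0.362). Now put the closed fingers behind the panel.

Call:
send_rows:
  deltas:
    - {"dx": -12,"dy": 24,"dz": 0,"rx": 0,"ry": 0,"rz": 0.5}
    - {"dx": -24,"dy": 46,"dz": 0,"rx": 0,"ry": 0,"rz": 0.5}
    - {"dx": -24,"dy": 46,"dz": 0,"rx": 0,"ry": 0,"rz": 0.5}
  jaw: 0

```text
clock: 5.75
tcp_pos: [0.385, -0.2304, 0.1442]
orientation: [-3.133, 0.182, 0.008]
contact_force: [-0.8, -0.4, -0.4]
grip_width: -0.0002
gripper_force: 0.0
```

Call:
send_rows:
  deltas:
    - {"dx": 0,"dy": 0,"dz": -35,"rx": 0,"ry": 0,"rz": 0}
    - {"dx": 0,"dy": 0,"dz": -70,"rx": 0,"ry": 0,"rz": 0}
    - {"dx": 0,"dy": 0,"dz": -100,"rx": 0,"ry": 0,"rz": 0}
    - {"dx": 0,"dy": 0,"dz": -115,"rx": 0,"ry": 0,"rz": 0}
    - {"dx": 0,"dy": 0,"dz": -115,"rx": 0,"ry": 0,"rz": 0}

```text
clock: 6.17
tcp_pos: [0.3859, -0.2337, 0.0274]
orientation: [-3.134, 0.187, 0.009]
contact_force: [-0.0, 0.4, 0.8]
grip_width: 0.0001
gripper_force: 0.0
```

```bash
python3 - <<'E'
from h import *
st()
z=np.load("pics/w4.npz");P=z["P"];a=np.radians(-6.8); o0=np.array([.5327,-.2508])
d=P[...,:2]-o0;B=np.stack([d@[np.cos(a),np.sin(a)],d@[-np.sin(a),np.cos(a)],P[...,2]],-1)
for x0,x1 in((-.16,-.13),(-.115,-.09),(-.03,0)):
    m=(B[...,0]>x0)&(B[...,0]<x1)&(abs(B[...,1])<.02);print(x0,np.nanpercentile(B[...,2][m],[5,50,95]))
E
```

```text
t 6.17 tcp [ 385.9 -233.7   27.4] closedir 83.2 toolz [-0.006  0.002 -1.   ] j [ 0.45  0.47 -0.05  2.22  0.06  0.45 -1.34] w 0.1 gf 0.0 F [-0.   0.4  0.8]
-0.16 [0.00995581 0.01103845 0.01209394]
-0.115 [0.01875745 0.20466829 0.21999067]
-0.03 [0.0177961  0.01899594 0.02011943]
```

Call:
send_rows:
  deltas:
    - {"dx": 0,"dy": 0,"dz": -3,"rx": 0,"ry": 0,"rz": 0}
    - {"dx": 0,"dy": 0,"dz": -6,"rx": 0,"ry": 0,"rz": 0}
    - {"dx": 0,"dy": 0,"dz": -6,"rx": 0,"ry": 0,"rz": 0}
    - {"dx": 0,"dy": 0,"dz": -6,"rx": 0,"ry": 0,"rz": 0}
    - {"dx": 0,"dy": 0,"dz": -6,"rx": 0,"ry": 0,"rz": 0}

```text
clock: 6.58
tcp_pos: [0.3885, -0.2341, 0.0258]
orientation: [3.135, -0.185, 0.003]
contact_force: [0.9, -2.5, 1.2]
grip_width: 0.0
gripper_force: 0.0
```

Call:
send_rows:
  deltas:
    - {"dx": 8,"dy": -1,"dz": 0,"rx": 0,"ry": 0,"rz": 0}
    - {"dx": 16,"dy": -2,"dz": 0,"rx": 0,"ry": 0,"rz": 0}
    - {"dx": 24,"dy": -3,"dz": 0,"rx": 0,"ry": 0,"rz": 0}
    - {"dx": 32,"dy": -4,"dz": 0,"rx": 0,"ry": 0,"rz": 0}
    - {"dx": 40,"dy": -5,"dz": 0,"rx": 0,"ry": 0,"rz": 0}

```text
clock: 7.0
tcp_pos: [0.4228, -0.2386, 0.0247]
orientation: [-3.135, 0.188, 0.017]
contact_force: [-16.9, -2.2, 18.6]
grip_width: 0.0002
gripper_force: 6.1
```

```bash
cat >> h.py <<'E'
A_=np.radians(-6.8); O0=np.array([.5327,-.2508])
def binf(P):
    d=P[...,:2]-O0; return np.stack([d@[np.cos(A_),np.sin(A_)],d@[-np.sin(A_),np.cos(A_)],P[...,2]],-1)
def prof(n="wrist"):
    im,P,_,_=grab(n); B=binf(P)*1000
    for x in range(-170,130,10):
        m=(abs(B[...,0]-x)<5)&(abs(B[...,1])<26)&(B[...,2]<130)
        if m.sum()>5: print(x,m.sum(),np.percentile(B[...,2][m],[10,50,90]).round(1))
E
python3 - <<'E'
from h import *
o=st(); print((binf(o["tcp_pos"])*1000).round(1)); prof()
E
```

```text
t 7.0 tcp [ 422.8 -238.6   24.7] closedir 83.1 toolz [-0.011  0.002 -1.   ] j [ 0.42  0.51 -0.05  2.14  0.05  0.5  -1.36] w 0.2 gf 6.1 F [-16.9  -2.2  18.6]
[-110.5   -0.9   24.7]
-170 312 [10.8 15.5 21.9]
-160 80 [10.5 11.  11.7]
-140 40 [10.3 11.  11.4]
-130 430 [10.4 11.  11.7]
-120 1334 [10.6 51.3 71.6]
-110 2260 [10.6 51.5 70.7]
-100 11246 [20.5 64.5 95.7]
-90 10005 [ 20.   90.8 101.9]
-80 2261 [20.3 21.1 21.9]
-70 2501 [21.3 22.2 23.1]
-60 2723 [22.4 23.3 24.1]
-50 3027 [23.5 24.4 25.3]
-40 3339 [24.6 25.5 26.4]
-30 3762 [25.7 26.6 27.5]
-20 4195 [26.7 27.7 28.6]
-10 4655 [27.8 28.8 29.8]
0 4536 [28.8 29.8 30.7]
```

Call:
send_rows:
  deltas:
    - {"dx": 8,"dy": -1,"dz": 0,"rx": 0,"ry": 0,"rz": 0}
    - {"dx": 16,"dy": -2,"dz": 0,"rx": 0,"ry": 0,"rz": 0}
    - {"dx": 24,"dy": -3,"dz": 0,"rx": 0,"ry": 0,"rz": 0}
    - {"dx": 32,"dy": -4,"dz": 0,"rx": 0,"ry": 0,"rz": 0}
    - {"dx": 40,"dy": -5,"dz": 0,"rx": 0,"ry": 0,"rz": 0}

```text
clock: 7.47
tcp_pos: [0.467, -0.244, 0.025]
orientation: [3.136, -0.186, -0.004]
contact_force: [-6.1, -3.0, 4.4]
grip_width: 0.0
gripper_force: 0.9
```

Call:
send_rows:
  deltas:
    - {"dx": 6,"dy": -1,"dz": 0,"rx": 0,"ry": 0,"rz": 0}
    - {"dx": 12,"dy": -2,"dz": 0,"rx": 0,"ry": 0,"rz": 0}
    - {"dx": 18,"dy": -2,"dz": 0,"rx": 0,"ry": 0,"rz": 0}
    - {"dx": 24,"dy": -3,"dz": 0,"rx": 0,"ry": 0,"rz": 0}
    - {"dx": 30,"dy": -4,"dz": 0,"rx": 0,"ry": 0,"rz": 0}

```text
clock: 7.88
tcp_pos: [0.498, -0.2478, 0.025]
orientation: [3.136, -0.185, -0.001]
contact_force: [-4.6, -2.1, 3.5]
grip_width: 0.0
gripper_force: 0.7
```

```bash
python3 - <<'E'
from h import *
o=st(); print((binf(o["tcp_pos"])*1000).round(1)); prof()
E
```

```text
t 7.88 tcp [ 498.  -247.8   25. ] closedir 83.2 toolz [-0.001 -0.    -1.   ] j [ 0.39  0.58 -0.05  1.99  0.05  0.57 -1.38] w 0.0 gf 0.7 F [-4.6 -2.1  3.5]
[-34.8  -1.1  25. ]
-110 56 [10.4 11.  11.7]
-100 173 [10.4 11.1 11.7]
-90 137 [10.5 11.2 11.7]
-80 29 [10.7 11.2 11.8]
-60 183 [10.3 11.  11.6]
-50 587 [10.3 11.1 51.1]
-40 1885 [10.7 61.1 71.5]
-30 4672 [11.1 59.  83.6]
-20 16511 [ 27.2  86.9 100.9]
-10 1878 [23.6 25.7 27.6]
0 2207 [28.5 30.7 32.7]
10 2683 [33.7 35.8 37.9]
20 3272 [38.8 40.9 43. ]
30 4051 [43.9 46.  48.1]
40 4985 [49.  51.2 53.2]
50 6541 [54.  56.2 58.4]
60 8461 [59.1 61.4 63.5]
70 5743 [63.7 65.2 66.5]
```

Call:
send_rows:
  deltas:
    - {"dx": 4,"dy": -0.5,"dz": 0,"rx": 0,"ry": 0,"rz": 0}
    - {"dx": 8,"dy": -1,"dz": 0,"rx": 0,"ry": 0,"rz": 0}
    - {"dx": 12,"dy": -1.5,"dz": 0,"rx": 0,"ry": 0,"rz": 0}
    - {"dx": 16,"dy": -2,"dz": 0,"rx": 0,"ry": 0,"rz": 0}
    - {"dx": 20,"dy": -2.5,"dz": 0,"rx": 0,"ry": 0,"rz": 0}

```text
clock: 8.35
tcp_pos: [0.5168, -0.2501, 0.025]
orientation: [-3.136, 0.185, 0.004]
contact_force: [-6.3, -2.4, 5.8]
grip_width: 0.0001
gripper_force: 1.0
```

Call:
send_rows:
  deltas:
    - {"dx": 2,"dy": 0,"dz": 0,"rx": 0,"ry": 0,"rz": 0}
    - {"dx": 4,"dy": -0.5,"dz": 0,"rx": 0,"ry": 0,"rz": 0}
    - {"dx": 6,"dy": -0.5,"dz": 0,"rx": 0,"ry": 0,"rz": 0}
    - {"dx": 6,"dy": -0.5,"dz": 0,"rx": 0,"ry": 0,"rz": 0}

```text
clock: 8.68
tcp_pos: [0.5252, -0.251, 0.0253]
orientation: [3.135, -0.185, 0.004]
contact_force: [-0.2, -4.3, 1.7]
grip_width: 0.0001
gripper_force: 0.0
```

```bash
python3 - <<'E'
from h import *
o=st(); print((binf(o["tcp_pos"])*1000).round(1)); prof()
E
```

```text
t 8.68 tcp [ 525.2 -251.    25.3] closedir 83.3 toolz [ 0.002 -0.001 -1.   ] j [ 0.37  0.61 -0.05  1.93  0.05  0.6  -1.39] w 0.1 gf 0.0 F [-0.2 -4.3  1.7]
[-7.4 -1.1 25.3]
-80 104 [10.5 11.  11.8]
-70 161 [10.5 11.1 11.8]
-60 130 [10.5 11.2 11.8]
-30 306 [10.3 11.  11.8]
-20 1007 [10.6 11.7 72.5]
-10 1954 [10.6 59.6 71.4]
0 11095 [15.2 65.3 96.3]
10 9990 [ 21.4  92.2 102.8]
20 1708 [24.1 27.4 30.3]
30 2117 [31.7 34.9 37.9]
40 2767 [39.4 42.6 45.5]
50 3593 [47.  50.2 53.1]
60 4850 [54.6 57.8 60.7]
70 6852 [62.2 65.4 68.4]
80 9873 [69.8 73.1 76. ]
90 12749 [77.2 80.1 82.6]
```

The panel has dropped behind the step, tilted about 37°. Retract the fingers, rise, and look.

Call:
send_rows:
  deltas:
    - {"dx": -10,"dy": 1,"dz": 0,"rx": 0,"ry": 0,"rz": 0}
    - {"dx": -20,"dy": 2,"dz": 5,"rx": 0,"ry": 0,"rz": 0}
    - {"dx": -25,"dy": 3,"dz": 40,"rx": 0,"ry": 0,"rz": 0}
    - {"dx": -25,"dy": 3,"dz": 80,"rx": 0,"ry": 0,"rz": 0}
    - {"dx": -25,"dy": 3,"dz": 115,"rx": 0,"ry": 0,"rz": 0}

```text
clock: 9.15
tcp_pos: [0.4976, -0.2457, 0.141]
orientation: [-3.134, 0.182, 0.003]
contact_force: [1.0, -0.1, -0.5]
grip_width: -0.0001
gripper_force: 0.0
```

Call:
send_rows:
  deltas:
    - {"dx": 0,"dy": 0,"dz": 30,"rx": 0,"ry": 0,"rz": 0}
    - {"dx": 0,"dy": 0,"dz": 60,"rx": 0,"ry": 0,"rz": 0}
    - {"dx": 0,"dy": 0,"dz": 60,"rx": 0,"ry": 0,"rz": 0}
    - {"dx": 0,"dy": 0,"dz": 60,"rx": 0,"ry": 0,"rz": 0}
  jaw: 85

```text
clock: 9.48
tcp_pos: [0.4995, -0.2465, 0.2015]
orientation: [3.136, -0.182, 0.005]
contact_force: [0.8, 0.4, -0.6]
grip_width: 0.0482
gripper_force: 0.0
```

```bash
python3 - <<'E'
from h import *
o=st()
for n in("wrist","scene","side"):
    im,P,_,_=grab(n); B=binf(P)*1000
    print(n)
    # panel top: near plane z=27.4+.763(x-20)
    m=(abs(B[...,2]-27.4-.763*(B[...,0]-20))<4)&(abs(B[...,1])<31)&(B[...,0]>-5)&(B[...,0]<125)&(B[...,2]>12)
    Q=B[m]
    if len(Q)<30: print(len(Q)); continue
    A=np.c_[Q[:,0],Q[:,1],np.ones(len(Q))]; s=np.linalg.lstsq(A,Q[:,2],rcond=None)[0]
    print(len(Q),"plane",s.round(3),"x",np.percentile(Q[:,0],[.3,2,98,99.7]).round(1),"y",np.percentile(Q[:,1],[.5,50,99.5]).round(1))
    for x0 in (30,50,70,90,100):
        q=Q[abs(Q[:,0]-x0)<3]
        if len(q)>20: print(x0,np.percentile(q[:,1],[1,99]).round(1))
    if n!="wrist":
        b=P[(np.hypot(P[...,0]-.70,P[...,1]+.2)<.05)&(P[...,2]>.03)&(P[...,2]<.06)&(im.min(-1)>110)]
        print("bottle",np.percentile(b,[2,50,98],axis=0).round(3).tolist())
    else: cv2.imwrite("pics/w5.png",im)
E
```

```text
t 9.48 tcp [ 499.5 -246.5  201.5] closedir 83.3 toolz [ 0.003 -0.    -1.   ] j [ 0.39  0.33 -0.05  1.88  0.02  0.93 -1.36] w 48.2 gf 0.0 F [ 0.8  0.4 -0.6]
wrist
11103 plane [ 7.5900e-01 -2.0000e-03  1.1957e+01] x [  0.6   4.  108.9 109.8] y [-25.    2.8  30.7]
30 [-24.5  30.7]
50 [-24.6  30.7]
70 [-24.6  30. ]
90 [-24.7  30. ]
100 [-24.8  29.9]
scene
966 plane [7.6000e-01 6.0000e-03 1.1008e+01] x [  1.5   5.1 108.1 110.5] y [-25.7   3.2  30.7]
30 [-20.3  30.7]
50 [-25.7  29.4]
70 [-25.6  29.6]
90 [-25.7  28.8]
100 [-24.3  29.2]
bottle [[0.68, -0.232, 0.032], [0.694, -0.206, 0.043], [0.744, -0.19, 0.059]]
side
359 plane [ 0.75 -0.   11.41] x [ 15.8  24.2 110.5 112.5] y [-30.9  -1.9  29.8]
50 [-29.2  14.7]
70 [-22.7  28.5]
90 [-21.5  29.1]
100 [-22.3  29.3]
bottle [[0.684, -0.214, 0.031], [0.704, -0.189, 0.045], [0.748, -0.181, 0.06]]
```

Call:
send_rows:
  deltas:
    - {"dx": 24,"dy": -2,"dz": -10,"rx": -0.4,"ry": -3.6,"rz": 0}
    - {"dx": 48,"dy": -5,"dz": -20,"rx": -0.8,"ry": -7.2,"rz": 0}
    - {"dx": 72,"dy": -7,"dz": -35,"rx": -1.3,"ry": -10.7,"rz": 0}
    - {"dx": 96,"dy": -10,"dz": -52,"rx": -1.7,"ry": -14.3,"rz": 0}
    - {"dx": 117,"dy": -12,"dz": -70,"rx": -2.1,"ry": -17.9,"rz": 0}
  jaw: 85

```text
clock: 10.05
tcp_pos: [0.6167, -0.2589, 0.1281]
orientation: [3.08, -0.181, 0.491]
contact_force: [0.3, -0.5, 0.5]
grip_width: 0.0852
gripper_force: 0.0
```

Call:
send_rows:
  deltas:
    - {"dx": 0,"dy": 0,"dz": 0,"rx": 0,"ry": 0,"rz": 0}
    - {"dx": 0,"dy": 0,"dz": 0,"rx": 0,"ry": 0,"rz": 0}
    - {"dx": 0,"dy": 0,"dz": 0,"rx": 0,"ry": 0,"rz": 0}

```text
clock: 10.3
tcp_pos: [0.6148, -0.2592, 0.1293]
orientation: [3.081, -0.181, 0.484]
contact_force: [0.7, 0.1, -0.2]
grip_width: 0.0848
gripper_force: 0.0
```

```bash
python3 - <<'E'
from h import *
o=st(); print((binf(o["tcp_pos"])*1000).round(1))
E
```

```text
t 10.3 tcp [ 614.8 -259.2  129.3] closedir 83.3 toolz [ 0.304 -0.035 -0.952] j [ 0.42  0.47 -0.1   1.9  -0.04  0.47 -1.32] w 84.8 gf 0.0 F [ 0.7  0.1 -0.2]
[ 82.5   1.4 129.3]
```

Call:
send_rows:
  deltas:
    - {"dx": 5,"dy": 0,"dz": -14,"rx": 0,"ry": 0,"rz": 0}
    - {"dx": 10,"dy": -0.5,"dz": -28,"rx": 0,"ry": 0,"rz": 0}
    - {"dx": 15,"dy": -1,"dz": -42,"rx": 0,"ry": 0,"rz": 0}
    - {"dx": 20,"dy": -1,"dz": -56,"rx": 0,"ry": 0,"rz": 0}
    - {"dx": 20,"dy": -1,"dz": -56,"rx": 0,"ry": 0,"rz": 0}

```text
clock: 10.72
tcp_pos: [0.6351, -0.2597, 0.0724]
orientation: [3.081, -0.18, 0.484]
contact_force: [-1.0, 0.5, -0.0]
grip_width: 0.085
gripper_force: 0.0
```

```bash
python3 - <<'E'
from h import *
o=st(); print((binf(o["tcp_pos"])*1000).round(1))
E
```

```text
t 10.72 tcp [ 635.1 -259.7   72.4] closedir 83.3 toolz [ 0.304 -0.035 -0.952] j [ 0.4   0.58 -0.1   1.89 -0.03  0.38 -1.33] w 85.0 gf 0.0 F [-1.   0.5 -0. ]
[102.8   3.2  72.4]
```

Call:
send_rows:
  deltas:
    - {"dx": 0,"dy": 0,"dz": 0,"rx": 0,"ry": 0,"rz": 0}
    - {"dx": 0,"dy": 0,"dz": 0,"rx": 0,"ry": 0,"rz": 0}
    - {"dx": 0,"dy": 0,"dz": 0,"rx": 0,"ry": 0,"rz": 0}
    - {"dx": 0,"dy": 0,"dz": 0,"rx": 0,"ry": 0,"rz": 0}
    - {"dx": 0,"dy": 0,"dz": 0,"rx": 0,"ry": 0,"rz": 0}
  jaw: 45
  newtons: 90

```text
clock: 11.13
tcp_pos: [0.6362, -0.261, 0.0758]
orientation: [3.078, -0.182, 0.491]
contact_force: [-2.6, -0.2, 5.8]
grip_width: 0.054
gripper_force: 93.1
```

Call:
send_rows:
  deltas:
    - {"dx": 0,"dy": 0,"dz": 8,"rx": 0,"ry": 0,"rz": 0}
    - {"dx": 0,"dy": 0,"dz": 20,"rx": 0,"ry": 0,"rz": 0}
    - {"dx": 0,"dy": 0,"dz": 35,"rx": 0,"ry": 0,"rz": 0}
    - {"dx": 0,"dy": 0,"dz": 50,"rx": 0,"ry": 0,"rz": 0}
    - {"dx": 0,"dy": 0,"dz": 65,"rx": 0,"ry": 0,"rz": 0}

```text
clock: 11.55
tcp_pos: [0.6356, -0.2605, 0.1407]
orientation: [3.079, -0.181, 0.489]
contact_force: [0.6, -0.5, -0.7]
grip_width: 0.054
gripper_force: 95.1
```

Call:
send_rows:
  deltas:
    - {"dx": 0,"dy": 0,"dz": 15,"rx": 0,"ry": 0,"rz": 0}
    - {"dx": 0,"dy": 0,"dz": 30,"rx": 0,"ry": 0,"rz": 0}
    - {"dx": 0,"dy": 0,"dz": 45,"rx": 0,"ry": 0,"rz": 0}
    - {"dx": 0,"dy": 0,"dz": 55,"rx": 0,"ry": 0,"rz": 0}
    - {"dx": 0,"dy": 0,"dz": 55,"rx": 0,"ry": 0,"rz": 0}

```text
clock: 11.97
tcp_pos: [0.6372, -0.2609, 0.1977]
orientation: [3.077, -0.181, 0.496]
contact_force: [0.7, 0.4, -1.9]
grip_width: 0.0543
gripper_force: 95.3
```

```bash
cat >> h.py <<'E'
def pan(n="wrist",ctr=None,hand=True):
    # panel in a yaw-levelled tool frame at the TCP; robust plane on near-below points
    o=st(); M=R.from_rotvec(o["orientation"]).as_matrix(); im,P,_,_=grab(n)
    yd=M[:,1]*[1,1,0]; yd/=np.linalg.norm(yd); yd*=np.sign(yd[1]); xd=np.array([yd[1],-yd[0],0])
    L=(P-o["tcp_pos"]); L=np.stack([L@xd,L@yd,L[...,2]],-1)*1000
    return o,im,P,L,xd,yd
E
python3 - <<'E'
from h import *
for n in("wrist","scene","side"):
    o,im,P,L,xd,yd=pan(n); 
    m=(abs(L[...,1])<27)&(L[...,0]<20)&(L[...,0]>-140)&(L[...,2]<40)&(L[...,2]>-110)&(abs(L[...,2]-.76*L[...,0]-4)<25)
    Q=L[m]
    if len(Q)<50: print(n,len(Q)); continue
    for _ in range(6):
        A=np.c_[Q[:,0],Q[:,1],np.ones(len(Q))]; s=np.linalg.lstsq(A,Q[:,2],rcond=None)[0]; e=abs(A@s-Q[:,2]); Q=Q[e<max(2,2*np.median(e))]
    print(n,len(Q),s.round(3),"deg",np.degrees(np.arctan(s[0])).round(1),"roll",np.degrees(np.arctan(s[1])).round(1),np.percentile(Q[:,0],[.5,5,95,99.5]).round(1),np.percentile(Q[:,1],[1,99]).round(1),np.median(e))
    if n=="scene": cv2.imwrite("pics/s6.png",im)
E
```

```text
t 11.97 tcp [ 637.2 -260.9  197.7] closedir 83.3 toolz [ 0.312 -0.038 -0.949] j [ 0.4   0.41 -0.1   1.81 -0.04  0.61 -1.34] w 54.3 gf 95.3 F [ 0.7  0.4 -1.9]
wrist 11253 [ 7.690e-01 -5.000e-03  1.446e+01] deg 37.6 roll -0.3 [-61.5 -55.2   6.    7.6] [-26.3  26.5] 0.32415522026485877
t 12.02 tcp [ 636.4 -260.6  195.9] closedir 83.3 toolz [ 0.31  -0.037 -0.95 ] j [ 0.4   0.41 -0.1   1.81 -0.04  0.61 -1.34] w 54.2 gf 95.3 F [ 0.2  0.4 -2.8]
scene 942 [7.7200e-01 1.0000e-03 1.2902e+01] deg 37.7 roll 0.1 [-102.6  -97.7    0.5    6.4] [-26.6  26.2] 0.8628759534929458
t 12.07 tcp [ 635.7 -260.3  194.4] closedir 83.3 toolz [ 0.308 -0.036 -0.951] j [ 0.4   0.41 -0.1   1.81 -0.04  0.61 -1.34] w 54.2 gf 95.3 F [-0.6  0.2 -1.9]
side 501 [ 7.6200e-01 -1.2000e-02  1.2333e+01] deg 37.3 roll -0.7 [-101.9  -97.    -1.9    6.3] [-25.6  26.1] 0.8022704713649098
```

The panel is held firmly at 37.6° pitch. Now level it while carrying it toward the case.

Call:
send_rows:
  deltas:
    - {"dx": -10,"dy": 28,"dz": 4,"rx": 0.4,"ry": 3.7,"rz": 0}
    - {"dx": -20,"dy": 56,"dz": 8,"rx": 0.9,"ry": 7.5,"rz": 0}
    - {"dx": -30,"dy": 84,"dz": 8,"rx": 1.3,"ry": 11.2,"rz": 0}
    - {"dx": -40,"dy": 112,"dz": 8,"rx": 1.8,"ry": 14.9,"rz": 0}
    - {"dx": -51,"dy": 139,"dz": 8,"rx": 2.2,"ry": 18.7,"rz": 0}

```text
clock: 12.53
tcp_pos: [0.5839, -0.1199, 0.2012]
orientation: [-3.135, 0.184, 0.029]
contact_force: [0.5, -0.0, -2.2]
grip_width: 0.0538
gripper_force: 95.4
```

Call:
send_rows:
  deltas:
    - {"dx": -10,"dy": 28,"dz": -10,"rx": 0.4,"ry": 3.7,"rz": 0}
    - {"dx": -20,"dy": 56,"dz": -20,"rx": 0.9,"ry": 7.5,"rz": 0}
    - {"dx": -30,"dy": 84,"dz": -30,"rx": 1.3,"ry": 11.2,"rz": 0}
    - {"dx": -40,"dy": 112,"dz": -40,"rx": 1.8,"ry": 14.9,"rz": 0}
    - {"dx": -51,"dy": 139,"dz": -50,"rx": 2.2,"ry": 18.7,"rz": 0}

```text
clock: 12.95
tcp_pos: [0.5331, 0.019, 0.1508]
orientation: [-3.07, 0.18, 0.537]
contact_force: [0.6, 0.1, -2.4]
grip_width: 0.0536
gripper_force: 95.4
```

Call:
send_rows:
  deltas:
    - {"dx": 0,"dy": 0,"dz": 0,"rx": 0,"ry": 0,"rz": -2.5}
    - {"dx": 0,"dy": 0,"dz": 0,"rx": 0,"ry": 0,"rz": -4.9}
    - {"dx": 0,"dy": 0,"dz": 0,"rx": 0,"ry": 0,"rz": -4.9}
    - {"dx": 0,"dy": 0,"dz": 0,"rx": 0,"ry": 0,"rz": -4.9}

```text
clock: 13.28
tcp_pos: [0.5335, 0.0171, 0.1511]
orientation: [-3.047, 0.31, 0.529]
contact_force: [-0.2, -0.8, -2.3]
grip_width: 0.0542
gripper_force: 95.4
```

```bash
cat >> h.py <<'E'
CY=np.radians(-11.6); C0=np.array([.5052,.0239])
def casef(P):
    d=P[...,:2]-C0; return np.stack([d@[np.cos(CY),np.sin(CY)],d@[-np.sin(CY),np.cos(CY)],P[...,2]],-1)*1000
E
python3 - <<'E'
from h import *
for n in("wrist","scene","side"):
    o,im,P,L,xd,yd=pan(n); print(n,"tcp case",casef(o["tcp_pos"]).round(1))
    m=(abs(L[...,1])<40)&(L[...,0]<30)&(L[...,0]>-150)&(L[...,2]<25)&(L[...,2]>0)
    Q=L[m]; C=casef(P)[m]
    for _ in range(6):
        A=np.c_[Q[:,0],Q[:,1],np.ones(len(Q))]; s=np.linalg.lstsq(A,Q[:,2],rcond=None)[0]; e=abs(A@s-Q[:,2]); k=e<max(2,2*np.median(e)); Q=Q[k];C=C[k]
    print(len(Q),s.round(3),np.percentile(Q[:,0],[.5,5,95,99.5]).round(1),np.percentile(Q[:,1],[1,99]).round(1),"case",np.percentile(C,[.5,50,99.5],axis=0).round(1).tolist())
    if n!="wrist":
        z=np.load(f"pics/{n}0.npz"); C=casef(z["P"]).reshape(-1,3)
        t=C[(abs(C[:,0]+70)<80)&(abs(C[:,1])<55)&(C[:,2]>47)&(C[:,2]<67)]
        print(" case0",np.percentile(t,[.5,2,98,99.5],axis=0).round(1).tolist())
        for x0 in(-120,-90,-60,-30,-10):
            q=t[abs(t[:,0]-x0)<8]; print("  ",x0,np.percentile(q[:,1],[1,99]).round(1))
E
```

```text
t 13.28 tcp [533.5  17.1 151.1] closedir 78.4 toolz [-0.33   0.067 -0.942] j [-0.01  0.53 -0.11  1.74 -0.05  1.2  -1.86] w 54.2 gf 95.4 F [-0.2 -0.8 -2.3]
wrist tcp case [ 29.1  -0.9 151.1]
12056 [-4.0000e-03 -3.0000e-03  1.1258e+01] [-69.3 -61.   16.3  17.8] [-28.9  28.4] case [[-40.2, -36.3, 160.9], [16.6, -0.7, 162.5], [46.9, 32.5, 163.9]]
t 13.33 tcp [533.6  17.2 151.4] closedir 78.4 toolz [-0.33   0.067 -0.942] j [-0.01  0.53 -0.11  1.74 -0.05  1.2  -1.86] w 54.1 gf 95.4 F [ 0.3  1.1 -1.8]
scene tcp case [ 29.2  -0.8 151.4]
693 [1.0000e-03 7.0000e-03 1.0471e+01] [-122.2 -117.6    3.5   13.8] [-30.   28.2] case [[-93.0, -34.2, 159.9], [-30.8, -2.1, 161.8], [43.0, 28.0, 163.7]]
 case0 [[-141.6, -44.2, 47.1], [-140.8, -43.1, 47.3], [-2.4, 40.7, 63.9], [-1.2, 42.3, 64.5]]
   -120 [-42.7  41.5]
   -90 [-43.1  41.9]
   -60 [-44.5  39.2]
   -30 [-44.1  42.1]
   -10 [-42.9  41. ]
t 13.38 tcp [533.7  17.3 151.7] closedir 78.4 toolz [-0.329  0.067 -0.942] j [-0.01  0.53 -0.11  1.74 -0.05  1.2  -1.86] w 53.8 gf 95.4 F [-0.2  0.1 -1.3]
side tcp case [ 29.3  -0.8 151.7]
996 [ 1.000e-03 -1.700e-02  1.144e+01] [-121.3 -115.6    5.6   16.7] [-26.8  30.7] case [[-92.0, -28.1, 160.8], [-29.1, 1.8, 163.0], [46.0, 33.8, 165.1]]
 case0 [[-140.5, -40.5, 47.2], [-140.0, -39.5, 47.7], [-1.5, 44.1, 65.0], [0.4, 44.5, 65.9]]
   -120 [-39.6  44.4]
   -90 [-39.8  44.3]
   -60 [-38.9  44.2]
   -30 [-40.8  43. ]
   -10 [-40.5  42.5]
```

Call:
send_rows:
  deltas:
    - {"dx": 0,"dy": 1,"dz": -25,"rx": 0,"ry": 0,"rz": 0}
    - {"dx": 0,"dy": 1,"dz": -50,"rx": 0,"ry": 0,"rz": 0}
    - {"dx": 0,"dy": 1,"dz": -75,"rx": 0,"ry": 0,"rz": 0}
    - {"dx": 0,"dy": 1,"dz": -92,"rx": 0,"ry": 0,"rz": 0}
    - {"dx": 0,"dy": 1,"dz": -99,"rx": 0,"ry": 0,"rz": 0}

```text
clock: 13.85
tcp_pos: [0.5323, 0.0184, 0.0507]
orientation: [-3.046, 0.31, 0.532]
contact_force: [-0.6, -0.1, -2.0]
grip_width: 0.0537
gripper_force: 95.4
```

Call:
send_rows:
  deltas:
    - {"dx": 0,"dy": 0,"dz": -1,"rx": 0,"ry": 0,"rz": 0}
    - {"dx": 0,"dy": 0,"dz": -2,"rx": 0,"ry": 0,"rz": 0}
    - {"dx": 0,"dy": 0,"dz": -3,"rx": 0,"ry": 0,"rz": 0}
    - {"dx": 0,"dy": 0,"dz": -4,"rx": 0,"ry": 0,"rz": 0}
    - {"dx": 0,"dy": 0,"dz": -4,"rx": 0,"ry": 0,"rz": 0}

```text
clock: 14.27
tcp_pos: [0.5344, 0.0186, 0.0497]
orientation: [-3.046, 0.31, 0.525]
contact_force: [0.8, -0.3, -2.4]
grip_width: 0.0537
gripper_force: 95.4
```

Call:
send_rows:
  deltas:
    - {"dx": 0,"dy": 0,"dz": -1,"rx": 0,"ry": 0,"rz": 0}
    - {"dx": 0,"dy": 0,"dz": -2,"rx": 0,"ry": 0,"rz": 0}
    - {"dx": 0,"dy": 0,"dz": -2,"rx": 0,"ry": 0,"rz": 0}

```text
clock: 14.52
tcp_pos: [0.5338, 0.0185, 0.047]
orientation: [-3.046, 0.31, 0.527]
contact_force: [1.1, 0.4, -2.7]
grip_width: 0.054
gripper_force: 95.4
```

Call:
send_rows:
  deltas:
    - {"dx": 0,"dy": 0,"dz": -1,"rx": 0,"ry": 0,"rz": 0}
    - {"dx": 0,"dy": 0,"dz": -1,"rx": 0,"ry": 0,"rz": 0}

```text
clock: 14.68
tcp_pos: [0.5339, 0.0186, 0.0463]
orientation: [-3.046, 0.31, 0.527]
contact_force: [-0.6, -0.1, 3.1]
grip_width: 0.0542
gripper_force: 95.8
```

Call:
send_rows:
  deltas:
    - {"dx": 0,"dy": 0,"dz": 0,"rx": 0,"ry": 0,"rz": 0}
    - {"dx": 0,"dy": 0,"dz": 0,"rx": 0,"ry": 0,"rz": 0}
    - {"dx": 0,"dy": 0,"dz": 0,"rx": 0,"ry": 0,"rz": 0}
    - {"dx": 0,"dy": 0,"dz": 0,"rx": 0,"ry": 0,"rz": 0}
  jaw: 85

```text
clock: 15.02
tcp_pos: [0.5338, 0.0186, 0.0459]
orientation: [-3.046, 0.31, 0.527]
contact_force: [0.5, -0.1, 0.2]
grip_width: 0.0852
gripper_force: 0.0
```

Call:
send_rows:
  deltas:
    - {"dx": 5,"dy": -1,"dz": 15,"rx": 0,"ry": 0,"rz": 0}
    - {"dx": 13,"dy": -3,"dz": 38,"rx": 0,"ry": 0,"rz": 0}
    - {"dx": 25,"dy": -5,"dz": 75,"rx": 0,"ry": 0,"rz": 0}
    - {"dx": 35,"dy": -7,"dz": 100,"rx": 0,"ry": 0,"rz": 0}
    - {"dx": 35,"dy": -7,"dz": 100,"rx": 0,"ry": 0,"rz": 0}

```text
clock: 15.43
tcp_pos: [0.5737, 0.0113, 0.1512]
orientation: [-3.047, 0.312, 0.511]
contact_force: [1.7, 0.8, 0.5]
grip_width: 0.0848
gripper_force: 0.0
```

Call:
send_rows:
  deltas:
    - {"dx": 12,"dy": -2,"dz": 0,"rx": -1,"ry": -5,"rz": 0}
    - {"dx": 24,"dy": -5,"dz": 0,"rx": -2,"ry": -10,"rz": 0}
    - {"dx": 32,"dy": -6,"dz": 0,"rx": -3,"ry": -14,"rz": 0}
    - {"dx": 32,"dy": -6,"dz": 0,"rx": -4,"ry": -19.2,"rz": 0}
    - {"dx": 32,"dy": -6,"dz": 0,"rx": -4,"ry": -19.2,"rz": 0}
  jaw: 0

```text
clock: 15.85
tcp_pos: [0.598, 0.0063, 0.1456]
orientation: [3.124, -0.316, -0.0]
contact_force: [-1.0, 0.9, 0.2]
grip_width: 0.025
gripper_force: 0.0
```

```bash
cat >> h.py <<'E'
def pcase(n):
    im,P,_,_=grab(n); C=casef(P); m=(C[...,2]>55.5)&(C[...,2]<60.5)&(abs(C[...,1])<33)&(C[...,0]>-132)&(C[...,0]<75); Q=C[m]
    if len(Q)<40: print(n,len(Q)); return im
    A=np.c_[Q[:,:2],np.ones(len(Q))]; s=np.linalg.lstsq(A,Q[:,2],rcond=None)[0]
    print(n,len(Q),"plane",s.round(4),"x",np.percentile(Q[:,0],[.5,2,98,99.5]).round(1),"y",np.percentile(Q[:,1],[1,50,99]).round(1))
    for x in(-110,-80,-50,-20,0,20,40):
        q=Q[abs(Q[:,0]-x)<6]
        if len(q)>15: print("  ",x,np.percentile(q[:,1],[1,99]).round(1))
    return im
E
python3 - <<'E'
from h import *
o=st(); print(casef(o["tcp_pos"]).round(1))
for n in("wrist","scene","side"): pcase(n)
E
```

```text
t 15.85 tcp [598.    6.3 145.6] closedir 78.4 toolz [-0.    -0.001 -1.   ] j [-0.05  0.46 -0.08  1.83  0.05  0.86 -1.93] w 25.0 gf 0.0 F [-1.   0.9  0.2]
[ 94.4   1.4 145.6]
wrist 5991 plane [-1.60000e-03 -1.00000e-04  5.80421e+01] x [-54.9 -52.   45.9  47. ] y [-25.    1.2  27.2]
   -50 [-26.3  28.1]
   -20 [-25.7  28. ]
   0 [-21.6  24.8]
   20 [-18.8  22. ]
   40 [-17.4  20.6]
scene 699 plane [-1.30000e-03 -1.70000e-03  5.71923e+01] x [-98.  -91.7  43.3  46.4] y [-28.4  -1.3  28.1]
   -80 [-27.9  32.6]
   -50 [-28.1  26. ]
   -20 [-26.6  28.1]
   0 [-28.4  27.3]
   20 [-28.   26.4]
   40 [-28.6  27. ]
side 1119 plane [-8.00000e-04 -3.00000e-04  5.80179e+01] x [-109.6  -91.7   44.5   47.4] y [-32.3   3.2  30.5]
   -80 [-32.8  30.2]
   -50 [-23.9  30.2]
   -20 [-24.9  29.5]
   0 [-26.2  30.6]
   20 [-25.4  29.1]
   40 [-25.8  30.4]
```

The panel lies flat, with its front end at case x≈47 and y≈0.5. Close the fingers, lower them in front of that end, and push home.

Call:
send_rows:
  deltas:
    - {"dx": -10,"dy": 2,"dz": -20,"rx": 0,"ry": 0,"rz": 0}
    - {"dx": -17,"dy": 3,"dz": -45,"rx": 0,"ry": 0,"rz": 0}
    - {"dx": -17,"dy": 3,"dz": -70,"rx": 0,"ry": 0,"rz": 0}
    - {"dx": -17,"dy": 3,"dz": -90,"rx": 0,"ry": 0,"rz": 0}
    - {"dx": -17,"dy": 3,"dz": -90,"rx": 0,"ry": 0,"rz": 0}
  jaw: 0

```text
clock: 16.42
tcp_pos: [0.5816, 0.0081, 0.0518]
orientation: [3.123, -0.319, -0.014]
contact_force: [-0.7, -0.5, -0.3]
grip_width: 0.0002
gripper_force: 0.0
```

Call:
send_rows:
  deltas:
    - {"dx": -4,"dy": 1,"dz": 0,"rx": 0,"ry": 0,"rz": 0}
    - {"dx": -9,"dy": 2,"dz": 0,"rx": 0,"ry": 0,"rz": 0}
    - {"dx": -14,"dy": 3,"dz": 0,"rx": 0,"ry": 0,"rz": 0}
    - {"dx": -19,"dy": 4,"dz": 0,"rx": 0,"ry": 0,"rz": 0}
    - {"dx": -24,"dy": 5,"dz": 0,"rx": 0,"ry": 0,"rz": 0}

```text
clock: 16.83
tcp_pos: [0.5601, 0.0137, 0.0571]
orientation: [3.125, -0.319, 0.003]
contact_force: [1.5, -0.8, 0.8]
grip_width: 0.0
gripper_force: 1.0
```

```bash
python3 - <<'E'
from h import *
o=st(); print(casef(o["tcp_pos"]).round(1))
for n in("wrist","scene","side"): pcase(n)
E
```

```text
t 16.83 tcp [560.1  13.7  57.1] closedir 78.4 toolz [ 0.002 -0.001 -1.   ] j [-0.07  0.54 -0.08  1.97  0.07  0.64 -1.97] w 0.0 gf 1.0 F [ 1.5 -0.8  0.8]
[55.9  1.1 57.1]
wrist 1115 plane [-1.0000e-04  6.0000e-04  5.7887e+01] x [-1.2 -0.1 66.8 67. ] y [-26.4   1.3  28.2]
   0 [-1.8  4.9]
   20 [-0.7  3.8]
   40 [-26.6  28.7]
scene 744 plane [-9.00000e-04  7.00000e-04  5.71919e+01] x [-97.4 -94.5  44.9  57.8] y [-28.4  -1.1  30. ]
   -80 [-28.7  29.8]
   -50 [-27.3  26.6]
   -20 [-28.2  27.1]
   0 [-27.1  25.8]
   20 [-28.6  26.8]
   40 [-30.   27.2]
side 1163 plane [-1.00000e-04 -3.30000e-03  5.79962e+01] x [-115.5  -95.1   45.5   51.1] y [-32.4   3.   30.1]
   -80 [-32.2  30. ]
   -50 [-26.4  30. ]
   -20 [-24.5  29.5]
   0 [-25.6  30. ]
   20 [-24.   30.1]
   40 [-25.2  30. ]
```

Call:
send_rows:
  deltas:
    - {"dx": -5,"dy": 1,"dz": 0,"rx": 0,"ry": 0,"rz": 0}
    - {"dx": -10,"dy": 2,"dz": 0,"rx": 0,"ry": 0,"rz": 0}
    - {"dx": -15,"dy": 3,"dz": 0,"rx": 0,"ry": 0,"rz": 0}
    - {"dx": -20,"dy": 4,"dz": 0,"rx": 0,"ry": 0,"rz": 0}
    - {"dx": -25,"dy": 5,"dz": 0,"rx": 0,"ry": 0,"rz": 0}

```text
clock: 17.4
tcp_pos: [0.5352, 0.0187, 0.0564]
orientation: [3.125, -0.319, 0.002]
contact_force: [3.8, -0.7, 3.1]
grip_width: 0.0001
gripper_force: 1.7
```

Call:
send_rows:
  deltas:
    - {"dx": -3,"dy": 0.5,"dz": 0,"rx": 0,"ry": 0,"rz": 0}
    - {"dx": -6,"dy": 1,"dz": 0,"rx": 0,"ry": 0,"rz": 0}
    - {"dx": -8,"dy": 1.5,"dz": 0,"rx": 0,"ry": 0,"rz": 0}
    - {"dx": -9,"dy": 2,"dz": 0,"rx": 0,"ry": 0,"rz": 0}

```text
clock: 17.73
tcp_pos: [0.5256, 0.0205, 0.056]
orientation: [3.124, -0.319, -0.001]
contact_force: [2.8, -1.4, 2.6]
grip_width: 0.0
gripper_force: 1.7
```

```bash
python3 - <<'E'
from h import *
o=st(); print(casef(o["tcp_pos"]).round(1))
for n in("scene","side"): pcase(n)
E
```

```text
t 17.73 tcp [525.6  20.5  56. ] closedir 78.4 toolz [-0.    -0.001 -1.   ] j [-0.09  0.5  -0.08  2.05  0.07  0.6  -2.  ] w 0.0 gf 1.7 F [ 2.8 -1.4  2.6]
[20.7  0.8 56. ]
scene 750 plane [1.00000e-04 1.10000e-03 5.72054e+01] x [-125.9 -124.2   13.5   26. ] y [-28.8  -2.1  27.9]
   -110 [-30.5  32.8]
   -80 [-27.   24.7]
   -50 [-26.   25.6]
   -20 [-29.2  26.1]
   0 [-28.9  26.4]
side 1175 plane [-2.10000e-03 -2.30000e-03  5.79327e+01] x [-125.2 -123.    11.4   24.4] y [-32.3   3.4  30. ]
   -110 [-32.8  29.8]
   -80 [-32.6  29.7]
   -50 [-25.3  29.8]
   -20 [-26.   30.6]
   0 [-24.6  29.5]
```

Call:
send_rows:
  deltas:
    - {"dx": -1,"dy": 0.2,"dz": 0,"rx": 0,"ry": 0,"rz": 0}
    - {"dx": -2,"dy": 0.4,"dz": 0,"rx": 0,"ry": 0,"rz": 0}
    - {"dx": -2,"dy": 0.4,"dz": 0,"rx": 0,"ry": 0,"rz": 0}

```text
clock: 18.08
tcp_pos: [0.5249, 0.0205, 0.056]
orientation: [3.124, -0.319, 0.003]
contact_force: [6.9, -2.0, -1.2]
grip_width: -0.0001
gripper_force: 3.1
```

Call:
send_rows:
  deltas:
    - {"dx": -1,"dy": 0.2,"dz": 0,"rx": 0,"ry": 0,"rz": 0}
    - {"dx": -1,"dy": 0.2,"dz": 0,"rx": 0,"ry": 0,"rz": 0}

```text
clock: 18.25
tcp_pos: [0.5248, 0.0205, 0.0563]
orientation: [3.125, -0.32, 0.006]
contact_force: [8.1, -2.4, -0.7]
grip_width: 0.0001
gripper_force: 4.0
```

Call:
send_rows:
  deltas:
    - {"dx": -1,"dy": 0.2,"dz": 0,"rx": 0,"ry": 0,"rz": 0}
    - {"dx": -1,"dy": 0.2,"dz": 0,"rx": 0,"ry": 0,"rz": 0}

```text
clock: 18.42
tcp_pos: [0.5248, 0.0205, 0.0566]
orientation: [3.125, -0.32, 0.008]
contact_force: [8.6, -3.0, -0.3]
grip_width: -0.0004
gripper_force: 4.9
```

The fingers have stalled against the stop as the force rises, so the panel is home. Retreat and verify.

Call:
send_rows:
  deltas:
    - {"dx": 10,"dy": -2,"dz": 0,"rx": 0,"ry": 0,"rz": 0}
    - {"dx": 30,"dy": -6,"dz": 0,"rx": 0,"ry": 0,"rz": 0}
    - {"dx": 45,"dy": -9,"dz": 30,"rx": 0,"ry": 0,"rz": 0}
    - {"dx": 55,"dy": -11,"dz": 65,"rx": 0,"ry": 0,"rz": 0}
    - {"dx": 65,"dy": -13,"dz": 100,"rx": 0,"ry": 0,"rz": 0}

```text
clock: 18.83
tcp_pos: [0.5852, 0.0083, 0.1554]
orientation: [3.124, -0.318, -0.011]
contact_force: [0.8, 0.5, -0.7]
grip_width: -0.0001
gripper_force: 0.0
```

Call:
send_rows:
  deltas:
    - {"dx": 10,"dy": -25,"dz": 30,"rx": 0,"ry": 0,"rz": 0}
    - {"dx": 20,"dy": -50,"dz": 50,"rx": 0,"ry": 0,"rz": 0}
    - {"dx": 20,"dy": -50,"dz": 50,"rx": 0,"ry": 0,"rz": 0}
    - {"dx": 20,"dy": -50,"dz": 50,"rx": 0,"ry": 0,"rz": 0}

```text
clock: 19.17
tcp_pos: [0.6067, -0.0435, 0.2062]
orientation: [3.124, -0.324, -0.002]
contact_force: [0.5, 1.0, -0.9]
grip_width: 0.0001
gripper_force: 0.0
```

```bash
python3 - <<'E'
from h import *
st(); a=pcase("scene"); b=pcase("side")
_,P,_,_=grab("scene"); L=P.reshape(-1,3);L=L[np.isfinite(L).all(1)]
Q=L[(L[:,2]>.003)&(L[:,2]<.02)&(abs(L[:,0]-.45)<.1)&(abs(L[:,1]+.362)<.03)];print("span",np.median(Q,0))
cv2.imwrite("pics/end.png",np.hstack([cv2.resize(a[150:360,150:430],(400,300),interpolation=cv2.INTER_CUBIC),cv2.resize(b[150:360,190:470],(400,300),interpolation=cv2.INTER_CUBIC)]))
E
```

```text
t 19.17 tcp [606.7 -43.5 206.2] closedir 78.2 toolz [-0.001 -0.001 -1.   ] j [ 0.02  0.41 -0.07  1.75  0.03  0.98 -1.84] w 0.1 gf 0.0 F [ 0.5  1.  -0.9]
scene 711 plane [-1.20000e-03  1.10000e-03  5.70779e+01] x [-125.9 -124.2    6.1    7.9] y [-28.2  -1.3  27.9]
   -110 [-27.1  32.8]
   -80 [-28.2  28.9]
   -50 [-28.3  26.5]
   -20 [-25.6  26.7]
   0 [-27.6  27.4]
side 1145 plane [-1.70000e-03  3.00000e-04  5.78606e+01] x [-124.8 -122.8    6.3    9.3] y [-32.3   2.7  29.8]
   -110 [-32.6  28.6]
   -80 [-26.4  29.2]
   -50 [-25.7  30. ]
   -20 [-26.3  29.9]
   0 [-26.2  29. ]
span [ 0.44542566 -0.36276653  0.00624541]
```

View pics/end.png

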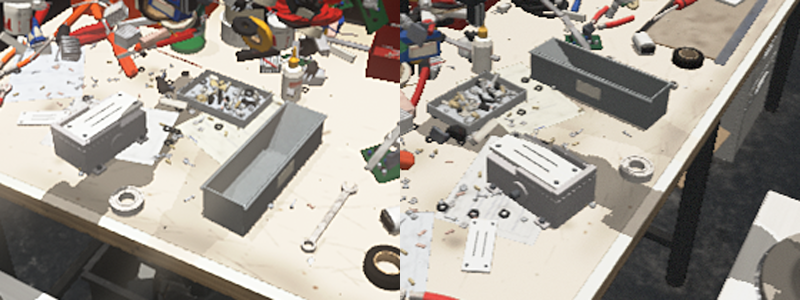

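The final view shows the panel flat between the rails at the stop (left half, (95,113)), the spanner on bare bench at (330,215), and the bottle standing at (292,78). Handing in.

```bash
python3 -c "
from bench import r
print(r.hand_in())"
```

```text
the job is handed in; nothing more can be done
None
```

I handed the job in at about 19 s: the spanner lies on the bare bench, the panel is flat between the rails against the end stop, and the bottle still stands in place. The hand-in returned no verdict.

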